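# Plug the blue light module into the microscope illuminator

## Task

Take the light module with the blue cap and plug it upright into the socket on top of the microscope illuminator, lowering it in (not dropping it) until it is fully home on the bottom of the socket, then let go of it. Leave the green and the amber module standing where they are.

Things in the scene. Friction and masses are not known exactly. Their poses are not given: they have to be found in the camera images.
- blue_mid (a point): Centre (half-way up) of the module to plug in: a plain upright block, 50 mm along its x, 34 along its y, 90 tall (z), light grey with a bright blue cap (top 18 mm) and thin blue band; about 0.18 kg, loose, on the bench. Its lower end is the plug; no front or back: a half turn about z fits as well.
- green_mid (a point): Centre (half-way up) of another light module of the same shape and size, with a green cap; loose, standing on the bench, to be left alone.
- amber_mid (a point): Centre (half-way up) of another light module of the same shape and size, with an amber (orange-yellow) cap; loose, standing on the bench, to be left alone.
- socket (a point): Centre of the flat bottom of the socket in a fixed white box (160x200 mm, 50 tall, blue stripe round its foot). z up; x along the hole's long side: the module's x goes along it, either way round. Hole 58 (x) by 42 (y) mm, in a grey collar 78x62 flaring 6 mm a side over its top 10 mm. Bottom 38, rim 60 mm above the bench. A module rests on the bottom, no snap: home = centre 45 mm above this point.

How it is judged:
By the outcome, as a careful person would: the job done as asked, in the order asked, and still so for the second after the job is handed in, with the robot touching nothing.
It also fails if it takes over 42 s, if anything falls off the work surface, if the arm or the gripper's body presses on something with over 40 N, if the wrist force passes 120 N, or if a joint passes its speed limit or range.

## Robot

A 6-joint arm with a two-finger parallel gripper is mounted at the origin on the work surface. World frame = base frame: x ahead of the robot, y to its left, z up, the work surface at z = 0. Lengths are in mm, angles in degrees, forces in N, time in s.
With the tool pointing down it reaches from about 275 to 825 mm from the base axis. Payload 5.2 kg.
Tool frame: the origin (TCP) lies at the very end of the fingers, on their centre line; the grasp point (between the pads) lies 19 mm behind it (ctrl.grasp_offset is the distance from the TCP to the grasp point, in mm); z points along the fingers, y is the direction in which the jaws open and shut (so a half turn about z gives the same grasp; the last joint's range is limited). The gripper opens to 93 mm and grips with 3 to 60 N. Pads are 15 mm wide; open, the fingers measure 128 mm over their backs; the gripper's body (75 mm by 188 mm) begins 65 mm behind the grasp point.
Start: joints at [-84.672, 14.817, 87.949, -0, 77.235, -11.62], TCP at [160.349, -526.111, 218.653] pointing down, gripper open.
Joint ranges: [-179.93, 179.93], [-52.35, 119.4], [10.71, 147.94], [-69.91, 249.91], [12.55, 155.21], [-178.61, 178.61]. Speed limits (degrees/s): [147.25, 147.25, 180, 180, 180, 180].

## Interface

Orientations are given as a 3x3 rotation matrix whose columns are the frame's x, y, z axes.
In Python, from rig import ctrl, cams gives the robot as it stands. The module is installed in compiled form; this text tells all that it offers.
- The arm moves only by the tool jog_arm, never from a script. Its argument "commands" is text: rows parted by semicolons, each of 7 numbers parted by spaces: the shift along the tool's x, y, z in cm, then the turn, a rotation vector about the tool's x, y, z in rad, then the gripper's target within -1 to 1 (shut at 1, half-way at 0, fully open at -1). A call has 1 to 8 rows; each row shifts and turns the commanded pose from where the row before left it, along the tool's axes as they then stand; what a row does not reach is not made up. A row lasts 1/10 s, in which the tool goes at most 50 mm and 8.59 degrees, less where a joint would pass 70% of its speed; a pose out of reach is approached as far as the arm can. A call with a gripper value outside its range is refused whole. The fingers move at their own pace and stop on an object; the grip force is fixed at half the most. Time passes only in rows, so rows that do not move let the fingers close. It gives the time, the measured TCP pose, the force and the opening at its end, in the units of the state.
- ctrl.sense(): the state, without advancing time (a new reading comes with each control period).
- cams.read_camera(name): name is "scene" or "top" or "wrist"; returns a dict with "img" (480x640x3 uint8, red, green, blue), "fov_y" (degrees; the focal length in pixels is half the picture's height over the tangent of half this angle, whatever the lens; pixels are square), "cx", "cy" (the principal point, pixels), "R" (3x3) and "t" (3): a world point X has camera coordinates R X + t. Camera axes: x right, y down, z forward; pixel columns grow to the right and rows downward; lengths in mm; the calibration is good to about 2 mm. A picture is of the moment at which its call begins. There is no depth.
- ctrl.hand_in(): hands the job in, once; it reports no verdict.
The state is a dict: "time_s": time; "qpos": joint angles; "qvel": joint speeds; "effort": joint torques, N m; "tool_pos": TCP position; "eef_rot": TCP orientation; "contact_force": force on the tool from outside, world axes, zero at the start; "torque": the same for the moment, N m; "opening": finger opening in mm.
Only numpy, scipy, OpenCV 4.12 (cv2) and the standard library are available. Lean on these libraries where they do the work, as an engineer would, in place of code of your own. Each camera call takes 0.05 s, during which the arm holds its last target.

## Working session

There is one attempt and no reset: what is moved stays moved. The work goes in short steps, Python scripts to look and compute and a tool call to move; the robot and the scene stay as the last step left them, time stands still between calls to the robot, and variables do not carry over. Pictures are saved under pics/ and viewed, and the job is handed in when it is done.

Besides the shell and the picture viewer there is one more tool, called after "Call:" by a JSON object that holds its "op" and its "data". jog_arm: Moves the arm, as the interface text tells. Its arguments: {"type":"object","properties":{"commands":{"type":"string"}},"required":["commands"]}

```bash
mkdir -p pics; python3 - <<'E'
from rig import ctrl,cams
import cv2,numpy as np
for n in ["scene","top","wrist"]:
    c=cams.read_camera(n); cv2.imwrite(f"pics/{n}0.png",c["img"][:,:,::-1])
    print(n,c["fov_y"],c["cx"],c["cy"],np.round(c["R"],4).tolist(),np.round(c["t"],1))
    np.savez(f"{n}0.npz",**c)
s=ctrl.sense();print(s["time_s"],s["tool_pos"],np.round(s["eef_rot"],3),s["opening"],ctrl.grasp_offset)
E
```

```text
scene 47.913523459372215 326.85305552063926 231.2742229259415 [[0.2801, 0.9598, 0.0168], [0.7667, -0.2132, -0.6056], [-0.5776, 0.1825, -0.7956]] [-104.8 -391.4 1434.8]
top 48.452252108461906 326.0202326554229 229.90773109670207 [[0.0104, -0.9999, 0.0014], [-0.9899, -0.0105, -0.1413], [0.1413, 0.0001, -0.99]] [ -31.8  550.6 1062.3]
wrist 59.04915204415243 327.1981178999353 234.28402221660133 [[0.2921, -0.9564, -0.003], [-0.927, -0.2839, 0.2451], [-0.2352, -0.0688, -0.9695]] [-547.9  -29.   389.5]
0.15 [ 160.27715393 -525.69805496  218.02858801] [[ 0.957  0.291 -0.   ]
 [ 0.291 -0.957  0.001]
 [ 0.    -0.001 -1.   ]] 92.80870894924543 18.8
```

View pics/scene0.png

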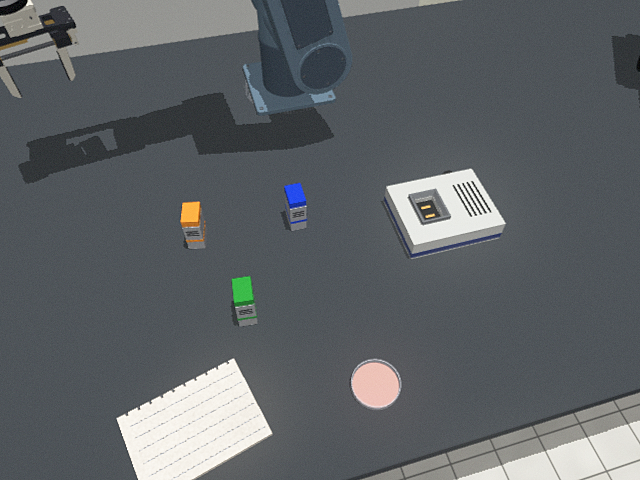

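View pics/top0.png

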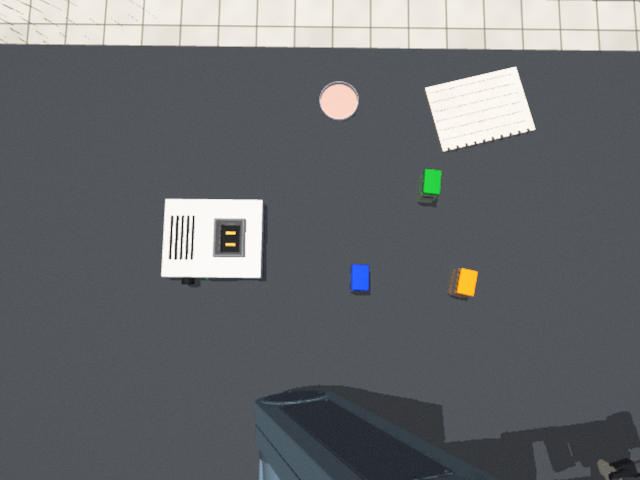

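View pics/wrist0.png

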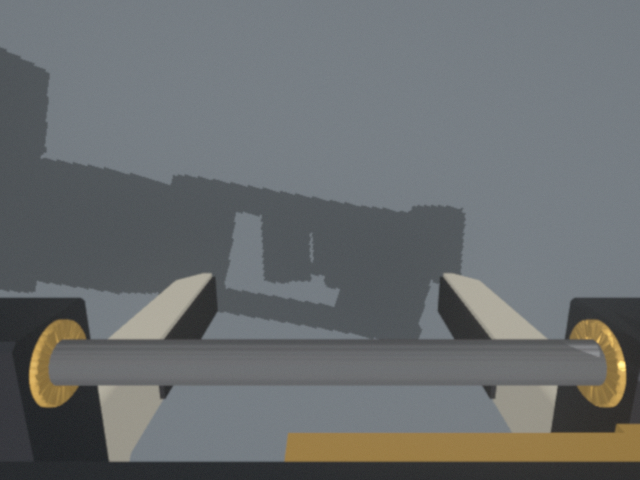

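The scene view shows blue at about (295,195), orange at (191,212), green at (243,290) and the box with its socket at (428,206). In the top view blue is at (361,278) and the collar at (230,237). The wrist view shows only bare bench.

```bash
cat > h.py <<'E'
import numpy as np,cv2
def ray(c,u,v):
    f=240/np.tan(np.radians(float(c["fov_y"])/2))
    d=np.array([(u-c["cx"])/f,(v-c["cy"])/f,1.]); R=np.array(c["R"]);return -R.T@np.array(c["t"]),R.T@d
def onz(c,u,v,z):
    o,d=ray(c,u,v); return o+d*(z-o[2])/d[2]
def proj(c,X):
    f=240/np.tan(np.radians(float(c["fov_y"])/2))
    p=np.array(c["R"])@np.array(X)+np.array(c["t"]); return f*p[0]/p[2]+c["cx"],f*p[1]/p[2]+c["cy"]
def rect(c,mask,z):
    cs,_=cv2.findContours(mask.astype(np.uint8),cv2.RETR_EXTERNAL,cv2.CHAIN_APPROX_NONE)
    k=max(cs,key=cv2.contourArea)[:,0,:]
    P=np.array([onz(c,u,v,z)[:2] for u,v in k],np.float32)
    return cv2.minAreaRect(P), k.mean(0)
def load(n): return dict(np.load(n))
E
python3 - <<'E'
from h import *
for n in ["top0","scene0"]:
    c=load(n+".npz"); im=c["img"].astype(int); r,g,b=im[...,0],im[...,1],im[...,2]
    hsv=cv2.cvtColor(c["img"],cv2.COLOR_RGB2HSV).astype(int);H,S,V=hsv[...,0],hsv[...,1],hsv[...,2]
    for nm,lo,hi in [("blue",105,130),("green",50,75),("amber",8,25)]:
        m=(H>=lo)&(H<=hi)&(S>150)&(V>60)
        print(n,nm,np.percentile(V[m],[5,25,50,75,95]))
        for t in (60,180,215):
            mm=m&(V>t)
            if mm.sum()>50: print(t,rect(c,mm,90))
    for z,m in [(50,(V>180)&(S<40))]:
        m=m.astype(np.uint8); num,lab,st,_=cv2.connectedComponentsWithStats(m)
        for i in range(1,num):
            if st[i,4]>2000: print("white",st[i],rect(c,lab==i,50))
a=cv2.imread("pics/top0.png")[190:290,150:280]; b=cv2.imread("pics/scene0.png")[160:260,375:505]
d=cv2.imread("pics/top0.png")[255:300,340:390];
cv2.imwrite("pics/crops.png",np.hstack([cv2.resize(a,(400,400),interpolation=0)[:,:390],cv2.resize(b,(390,400),interpolation=0)]))
cv2.imwrite("pics/cropb.png",np.hstack([cv2.resize(d,(400,360),interpolation=0),cv2.resize(cv2.imread("pics/scene0.png")[180:235,275:320],(360,360),interpolation=0)]))
E
```

```text
top0 blue [170. 247. 251. 252. 252.]
60 (((451.95330810546875, -92.18397521972656), (50.61473083496094, 33.161258697509766), 0.21558380126953125), array([359.61445783, 277.14457831]))
180 (((451.9889221191406, -92.11872863769531), (33.080955505371094, 50.280460357666016), 89.95746612548828), array([359.8125, 276.95  ]))
215 (((452.8249816894531, -93.14594268798828), (48.53111267089844, 31.202346801757812), 0.20040346682071686), array([359.79487179, 276.97435897]))
top0 green [135.85 202.25 208.   210.   212.  ]
60 (((643.271484375, -235.9430389404297), (34.49647521972656, 51.962249755859375), 84.57196044921875), array([431.62820513, 181.51282051]))
180 (((644.45458984375, -236.39199829101562), (30.92399024963379, 47.091556549072266), 84.8172836303711), array([431.94444444, 181.05555556]))
top0 amber [174.3  243.75 253.   253.   253.  ]
60 (((444.9408874511719, -299.657958984375), (36.574161529541016, 51.22245788574219), 78.06143951416016), array([466.42682927, 281.59756098]))
180 (((445.0223693847656, -300.567626953125), (34.5300407409668, 50.54408645629883), 78.32679748535156), arra
[... 1806 characters left out ...]
189.49333333, 212.4       ]))
215 (((448.2453308105469, -300.73858642578125), (32.8322868347168, 49.517940521240234), 78.26729583740234), array([189.97101449, 211.73913043]))
white [ 387  169  119   76 4292] (((533.917724609375, 206.69351196289062), (160.55491638183594, 200.3953857421875), 0.001576610840857029), array([443.89198606, 206.32752613]))
white [  117   359   155   121 11391] (((845.7412109375, -354.79791259765625), (143.77955627441406, 201.0891876220703), 14.26860237121582), array([191.59615385, 423.13701923]))
white [ 503  421  137   59 4343] (((1056.1185302734375, 202.7858123779297), (240.53472900390625, 51.2608757019043), 89.74778747558594), array([578.64705882, 456.73529412]))
```

View pics/crops.png

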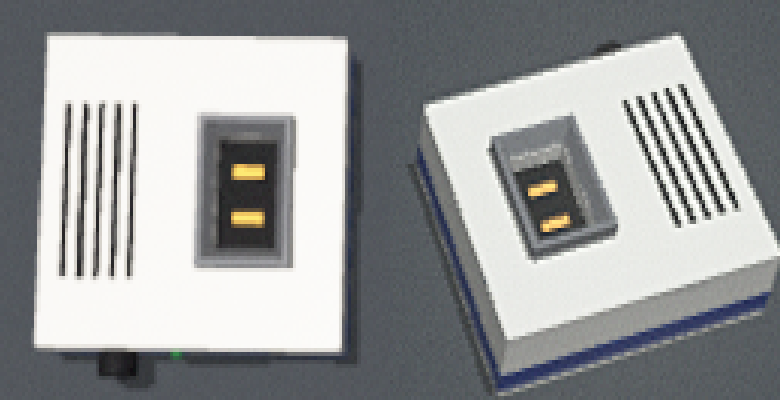

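View pics/cropb.png

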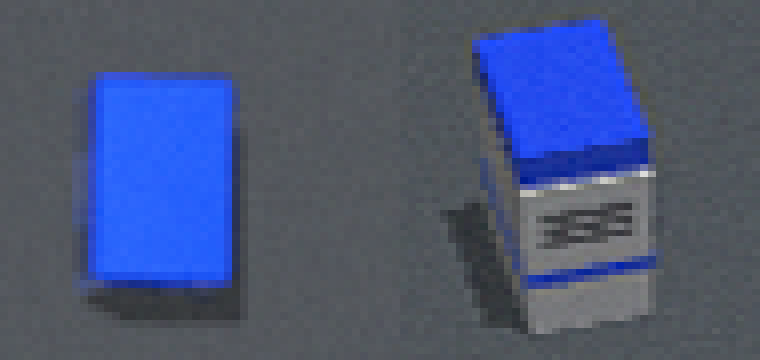

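```bash
cat >> h.py <<'E'
SOCK=[(78,62,60),(70,54,60),(58,42,50),(58,42,38)]
def rectpts(x,y,yaw,a,b,z,n=40):
    s=np.linspace(-.5,.5,n);e=np.full(n,.5)
    P=np.concatenate([np.c_[s*a,-e*b],np.c_[s*a,e*b],np.c_[e*a,s*b],np.c_[-e*a,s*b]])
    k=np.radians(yaw);R=np.array([[np.cos(k),-np.sin(k)],[np.sin(k),np.cos(k)]])
    return np.c_[P@R.T+[x,y],np.full(len(P),z)]
def projn(c,X):
    f=240/np.tan(np.radians(float(c["fov_y"])/2))
    p=X@np.array(c["R"]).T+np.array(c["t"]); return f*p[:,:2]/p[:,2:]+[c["cx"],c["cy"]]
def fit(c,rects,p0,rng=12,sig=1.0):
    from scipy.ndimage import map_coordinates
    from scipy.optimize import differential_evolution
    g=cv2.GaussianBlur(c["img"],(0,0),sig).astype(float)
    G=sum(np.hypot(cv2.Sobel(g[...,i],-1,1,0),cv2.Sobel(g[...,i],-1,0,1)) for i in range(3)); G=np.minimum(G,300)
    def cost(p):
        X=np.concatenate([rectpts(*p,*r) for r in rects]);q=projn(c,X)
        return -map_coordinates(G,[q[:,1],q[:,0]],order=1).mean()
    r=differential_evolution(cost,[(p0[0]-rng,p0[0]+rng),(p0[1]-rng,p0[1]+rng),(p0[2]-8,p0[2]+8)],seed=0)
    return r.x,r.fun
E
python3 - <<'E'
from h import *
out=[]
for n in ["top0","scene0"]:
    c=load(n+".npz")
    f=240/np.tan(np.radians(float(c["fov_y"])/2))
    # collar guess
    u,v=(229.7,237.5) if n=="top0" else (429,207)
    p0=onz(c,u,v,55)
    q,s=fit(c,SOCK[:2],[p0[0],p0[1],0]);print(n,"sock2",p0,q,s)
    q4,s=fit(c,SOCK[:1],[p0[0],p0[1],0]);print(n,"sock1",q4,s)
    q5,s=fit(c,SOCK,[p0[0],p0[1],0]);print(n,"sock4",q5,s)
    print("box",fit(c,[(160,200,50)],[532,206,0]))
    for nm,p in dict(blue=(453,-93,0),green=(645,-236,-5),amber=(446,-300,-12)).items():
        print(nm,fit(c,[(50,34,90)],p,8))
    im=c["img"][:,:,::-1].copy(); im=cv2.resize(im,None,fx=4,fy=4,interpolation=cv2.INTER_CUBIC)
    for r in SOCK:
        for a in projn(c,rectpts(*q,*r)): cv2.circle(im,tuple(int(round(t*4+1.5)) for t in a),0,(0,0,255),-1)
    x,y=int(u*4),int(v*4); out.append(im[y-150:y+150,x-150:x+150])
cv2.imwrite("pics/fit.png",np.hstack(out))
E
```

```text
top0 sock2 [531.01452981 169.31215783  55.        ] [ 5.30770463e+02  1.71563173e+02 -3.57930603e-01] -296.87509131974474
top0 sock1 [ 5.30479857e+02  1.69249763e+02 -1.99661049e-01] -300.0
top0 sock4 [5.29540515e+02 1.70272743e+02 4.63437364e-02] -293.85916319559084
box (array([531.80325732, 205.98210961,   0.81761333]), np.float64(-300.0))
blue (array([ 4.51956005e+02, -9.27161261e+01,  3.41223099e-01]), np.float64(-300.0))
green (array([ 643.5788881 , -235.55680415,   -5.6099199 ]), np.float64(-299.74176842062684))
amber (array([ 444.98050612, -299.67156966,  -13.81283492]), np.float64(-300.0))
scene0 sock2 [536.1888609 170.864068   55.       ] [530.89221802 172.66968972  -0.98898393] -259.96109601167234
scene0 sock1 [5.37900899e+02 1.67656442e+02 7.76836919e-02] -294.9914995199333
scene0 sock4 [531.79821639 172.65079416  -0.9521828 ] -246.5179911958556
box (array([5.34058230e+02, 2.07261891e+02, 1.77450317e-01]), np.float64(-300.0))
blue (array([455.01857465, -92.52815783,  -1.06606931]), np.float64(-299.44035155535903))
green (array([ 646.82444555, -236.19816875,   -5.28898518]), np.float64(-296.86201479359136))
amber (array([ 447.45258853, -300.7906394 ,  -11.77089403]), np.float64(-300.0))
```

View pics/fit.png

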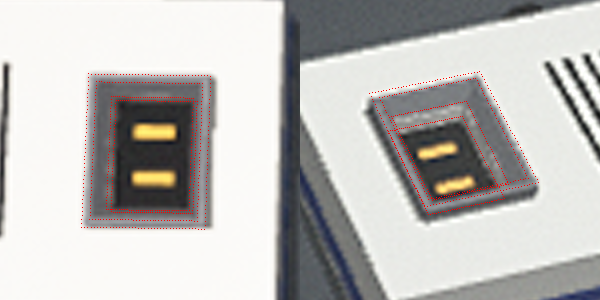

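Both cameras put blue near (453.5,-92.7) with yaw about 0, and the socket near (532,171) with yaw about 0. The sizes come out as given. I'll move over blue now for a closer look with the wrist camera.

Call:
{"op": "jog_arm", "data": {"commands": "0 0 0 0 0 0.147 -1;0 0 0 0 0 0.147 -1;2.1 -3.1 0 0 0 0 -1;2.1 -3.1 0 0 0 0 -1;2.1 -3.1 0 0 0 0 -1;2.1 -3.1 0 0 0 0 -1;2.1 -3.1 0 0 0 0 -1;2.1 -3.1 0 0 0 0 -1"}}

```text
time_s: 0.95
tool_pos: [286.5, -338.4, 218.5]
eef_rot: [[1.0, 0.001, -0.0], [0.001, -1.0, 0.0], [-0.0, -0.0, -1.0]]
contact_force: [1.6, -0.2, 0.4]
opening: 92.6
```

Call:
{"op": "jog_arm", "data": {"commands": "2.1 -3.1 0 0 0 0 -1;2.1 -3.1 0 0 0 0 -1;2.1 -3.1 0 0 0 0 -1;2.1 -3.1 0 0 0 0 -1;2.1 -3.1 0 0 0 0 -1;2.1 -3.1 0 0 0 0 -1;2.1 -3.1 0 0 0 0 -1;0 0 0 0 0 0 -1"}}

```text
time_s: 1.75
tool_pos: [434.0, -119.1, 218.5]
eef_rot: [[1.0, 0.007, 0.001], [0.007, -1.0, 0.002], [0.001, -0.002, -1.0]]
contact_force: [0.6, -0.2, -0.1]
opening: 92.9
```

```bash
cat > look.py <<'E'
import sys
from rig import ctrl,cams
from h import *
tag=sys.argv[1]
for n in sys.argv[2:]:
    c=cams.read_camera(n); cv2.imwrite(f"pics/{n}{tag}.png",c["img"][:,:,::-1]); np.savez(f"{n}{tag}.npz",**c)
s=ctrl.sense();print(s["time_s"],s["tool_pos"],np.round(s["eef_rot"],4).tolist(),s["opening"],s["contact_force"])
E
python3 look.py 1 wrist
```

```text
1.8 [ 433.11879219 -120.82116208  218.40843292] [[1.0, 0.0061, -0.0005], [0.0061, -1.0, 0.0004], [-0.0005, -0.0004, -1.0]] 93.00406466587836 [ 0.14283741 -0.27153626  0.35799175]
```

View pics/wrist1.png

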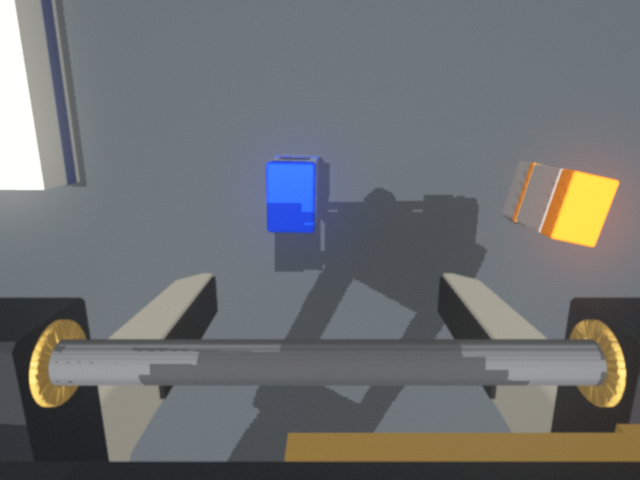

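The wrist view shows the blue cap top at about cols 267–317, rows 162–231, with amber well to the right at (585,205).

```bash
python3 - <<'E'
from h import *
c=load("wrist1.npz");H,S,V=[a.astype(int) for a in cv2.split(cv2.cvtColor(c["img"],cv2.COLOR_RGB2HSV))]
m=(H>=105)&(H<=130)&(S>180)&(V>90)
(ce,sz,a),_=rect(c,m,90); print(ce,sz,a)
for uv in [(266.5,162),(317.5,162),(268,231.5),(316.5,231.5)]: print(onz(c,*uv,90))
print(-np.array(c["R"]).T@c["t"])
E
```

```text
(453.3037414550781, -91.93524169921875) (33.07582092285156, 49.48680877685547) 89.97428894042969
[477.81383341 -75.91758759  90.        ]
[ 478.07372199 -110.88301918   90.        ]
[428.74351527 -75.61736114  90.        ]
[ 429.01862909 -110.24663524   90.        ]
[ 501.3332424  -118.26224246  383.67628231]
```

Call:
{"op": "jog_arm", "data": {"commands": "1 -1.4 0 0 0 0 -1;1 -1.4 0 0 0 0 -1;0 0 3 0 0 0 -1;0 0 4 0 0 0 -1;0 0 4 0 0 0 -1;0 0 4 0 0 0 -1;0 0 3 0 0 0 -1;0 0 0 0 0 0 -1"}}

```text
time_s: 2.6
tool_pos: [448.9, -94.3, 35.2]
eef_rot: [[1.0, 0.0, -0.008], [0.0, -1.0, 0.003], [-0.008, -0.003, -1.0]]
contact_force: [-0.6, 0.0, -0.5]
opening: 93.1
```

```bash
python3 look.py 2 wrist scene
```

```text
2.7 [452.21855648 -95.40056218  38.86949879] [[1.0, 0.0007, -0.0011], [0.0007, -1.0, 0.0003], [-0.0011, -0.0003, -1.0]] 93.2007073934506 [ 0.64221226  0.06300255 -0.10918692]
```

View pics/wrist2.png

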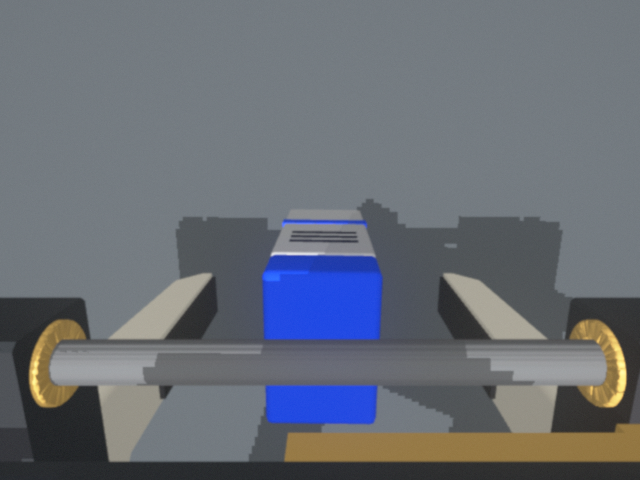

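The module stands between the fingers. Its cap spans cols 265–379 (centre 321) against a jaw centre of about 328, so it is roughly 2 mm off. I'll correct that and close.

Call:
{"op": "jog_arm", "data": {"commands": "0.1 -0.25 0.2 0 0 0 -1;0 0 0 0 0 0 -1;0 0 0 0 0 0 1;0 0 0 0 0 0 1;0 0 0 0 0 0 1;0 0 0 0 0 0 1;0 0 0 0 0 0 1;0 0 0 0 0 0 1"}}

```text
time_s: 3.5
tool_pos: [453.6, -92.1, 36.6]
eef_rot: [[1.0, 0.002, -0.0], [0.002, -1.0, 0.0], [-0.0, -0.0, -1.0]]
contact_force: [0.0, -0.2, -0.1]
opening: 49.7
```

```bash
python3 look.py 3 wrist
```

```text
3.55 [453.56653849 -92.0826484   36.60925373] [[1.0, 0.0018, -0.0001], [0.0018, -1.0, 0.0], [-0.0001, -0.0, -1.0]] 45.44750893276594 [ 0.21022639  0.6735193  -0.68082774]
```

Call:
{"op": "jog_arm", "data": {"commands": "0 0 0 0 0 0 1;0 0 0 0 0 0 1;0 0 0 0 0 0 1;0 0 0 0 0 0 1;0 0 0 0 0 0 1"}}

```text
time_s: 4.05
tool_pos: [453.6, -92.1, 36.6]
eef_rot: [[1.0, 0.002, -0.0], [0.002, -1.0, 0.0], [-0.0, -0.0, -1.0]]
contact_force: [0.1, -0.4, -1.0]
opening: 33.8
```

```bash
python3 look.py 4 wrist
```

```text
4.1 [453.54713165 -92.08439506  36.59509716] [[1.0, 0.0018, -0.0001], [0.0018, -1.0, 0.0001], [-0.0001, -0.0001, -1.0]] 33.82859762366883 [ 0.21045388 -0.02322855 -1.22589282]
```

View pics/wrist4.png

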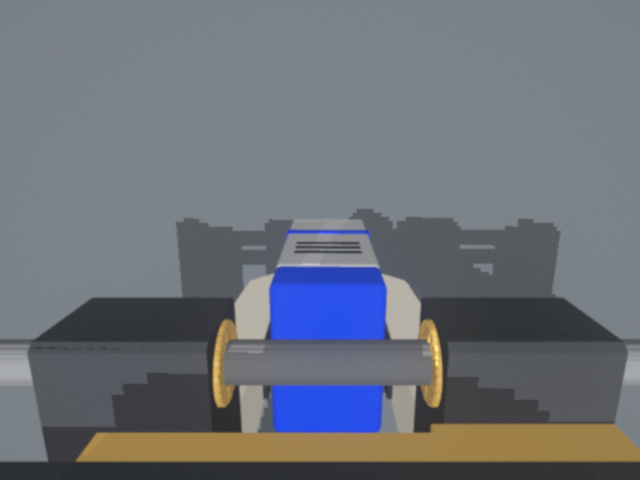

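The jaws grip the module centrally with an opening of 33.8 mm. I'll lift it and carry it to the socket.

Call:
{"op": "jog_arm", "data": {"commands": "0 0 -0.6 0 0 0 1;0 0 -1.2 0 0 0 1;0 0 -1.8 0 0 0 1;0 0 -2 0 0 0 1;0 0 -2 0 0 0 1;0 0 -2 0 0 0 1;0 0 -1.5 0 0 0 1;0 0 -0.5 0 0 0 1"}}

```text
time_s: 4.9
tool_pos: [454.3, -92.4, 154.5]
eef_rot: [[1.0, 0.002, 0.003], [0.002, -1.0, -0.001], [0.003, 0.001, -1.0]]
contact_force: [0.3, 0.2, -2.0]
opening: 34.1
```

Call:
{"op": "jog_arm", "data": {"commands": "0.3 -1 0 0 0 0 1;0.6 -2 0 0 0 0 1;0.9 -3 0 0 0 0 1;0.9 -3 0 0 0 0 1;0.9 -3 0 0 0 0 1;0.9 -3 0 0 0 0 1;0.9 -3 0 0 0 0 1;0.9 -3 0 0 0 0 1"}}

```text
time_s: 5.7
tool_pos: [515.4, 120.1, 151.3]
eef_rot: [[1.0, 0.002, -0.003], [0.002, -1.0, 0.0], [-0.003, -0.0, -1.0]]
contact_force: [0.2, -1.5, -1.5]
opening: 33.8
```

```bash
python3 look.py 5 wrist
```

```text
5.75 [516.54072567 124.122463   151.43846102] [[1.0, 0.0031, -0.0008], [0.0031, -1.0, 0.0036], [-0.0008, -0.0036, -1.0]] 33.73684562347009 [ 2.2957771   3.41526935 -1.66726116]
```

View pics/wrist5.png

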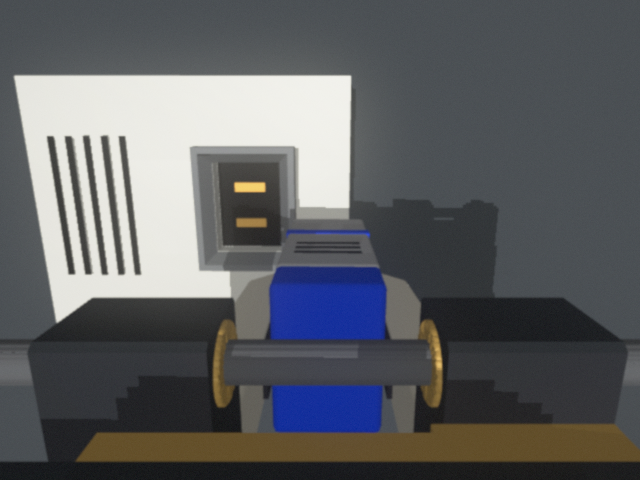

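The collar shows at cols 191–298, rows 147–270, and the module is straight in the jaws. I'll let the arm settle and measure from here.

Call:
{"op": "jog_arm", "data": {"commands": "0 0 0 0 0 0 1;0 0 0 0 0 0 1"}}

```text
time_s: 5.95
tool_pos: [515.2, 118.2, 151.6]
eef_rot: [[1.0, 0.003, -0.002], [0.003, -1.0, -0.0], [-0.002, 0.0, -1.0]]
contact_force: [-0.2, 0.1, -3.2]
opening: 33.8
```

```bash
python3 look.py 6 wrist; python3 - <<'E'
from h import *
c=load("wrist6.npz")
im=c["img"][:,:,::-1].copy()
q,s=None,None
# edge fit, no clip, small sigma
import h
from scipy.ndimage import map_coordinates
def best(rects,p0):
    from scipy.optimize import differential_evolution
    g=cv2.GaussianBlur(c["img"],(0,0),1.2).astype(float)
    G=sum(np.hypot(cv2.Sobel(g[...,i],-1,1,0),cv2.Sobel(g[...,i],-1,0,1)) for i in range(3))
    G[268:, 230:]=0
    def cost(p):
        X=np.concatenate([rectpts(*p,*r) for r in rects]);q=projn(c,X)
        return -np.sqrt(map_coordinates(G,[q[:,1],q[:,0]],order=1)).mean()
    r=differential_evolution(cost,[(p0[0]-12,p0[0]+12),(p0[1]-12,p0[1]+12),(-4,4)],seed=0,popsize=30);return r.x,r.fun
for rs in (SOCK[:1],SOCK[1:2],SOCK[:2],SOCK[2:3],SOCK[3:],SOCK): print(len(rs),rs[0],best(rs,(532,171)))
q,_=best(SOCK,(532,171))
b=cv2.resize(im,None,fx=4,fy=4,interpolation=cv2.INTER_CUBIC)
for r in SOCK:
    for a in projn(c,rectpts(*q,*r)): cv2.circle(b,tuple(int(round(t*4+1.5)) for t in a),1,(0,0,255),-1)
u,v=projn(c,np.array([[q[0],q[1],55]]))[0]; print(u,v)
u,v=int(u*4),int(v*4)
cv2.imwrite("pics/fit6.png",b[v-300:v+300,u-300:u+300])
E
```

```text
6.0 [515.34292758 117.68367166 151.85018723] [[1.0, 0.0018, -0.0019], [0.0018, -1.0, -0.0004], [-0.0019, 0.0004, -1.0]] 33.881545732452736 [-0.05649672 -0.70171526 -1.22867962]
1 (78, 62, 60) (array([ 5.32501830e+02,  1.71592511e+02, -2.52691546e-01]), np.float64(-16.408049612643616))
1 (70, 54, 60) (array([5.36714464e+02, 1.76442462e+02, 1.96194227e-01]), np.float64(-15.851513574704018))
2 (78, 62, 60) (array([ 5.32312342e+02,  1.71899581e+02, -2.72111836e-01]), np.float64(-14.502516695844808))
1 (58, 42, 50) (array([5.36923713e+02, 1.68105298e+02, 3.28918597e-03]), np.float64(-15.941645659884125))
1 (58, 42, 38) (array([5.41758299e+02, 1.61756528e+02, 2.76564568e-02]), np.float64(-14.871633486297089))
4 (78, 62, 60) (array([5.32185171e+02, 1.72393538e+02, 1.17966508e-01]), np.float64(-13.238984448788539))
242.52019306350934 208.97317805195686
```

View pics/fit6.png

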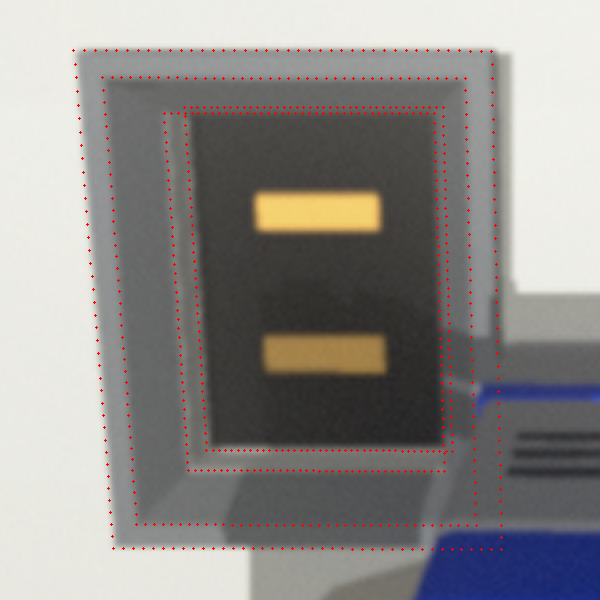

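The socket comes out at (532.2,171.8) with yaw about 0. The fit lies on the collar within 1 mm and agrees with the top and scene cameras. I'll align over it.

Call:
{"op": "jog_arm", "data": {"commands": "0.5 -1.4 0 0 0 0 1;0.5 -1.8 0 0 0 0 1;0.4 -1.4 0 0 0 0 1;0.3 -0.8 0 0 0 0 1;0 0 0 0 0 0 1;0 0 0 0 0 0 1;0 0 0 0 0 0 1"}}

```text
time_s: 6.7
tool_pos: [532.9, 171.6, 152.6]
eef_rot: [[1.0, 0.001, -0.0], [0.001, -1.0, -0.0], [-0.0, 0.0, -1.0]]
contact_force: [-0.2, -0.1, -1.6]
opening: 33.8
```

```bash
python3 look.py 7 scene top wrist; python3 - <<'E'
import cv2,numpy as np
a=cv2.imread("pics/top7.png")[170:300,150:310];b=cv2.imread("pics/scene7.png")[120:260,370:510]
cv2.imwrite("pics/c7.png",np.hstack([cv2.resize(a,(400,400)),cv2.resize(b,(400,400))]))
E
```

```text
6.85 [533.00654388 171.5923627  152.69875426] [[1.0, 0.0012, -0.0001], [0.0012, -1.0, -0.0001], [-0.0001, 0.0001, -1.0]] 33.6693017382269 [ 0.32096667 -0.59043722 -2.05117676]
```

View pics/c7.png

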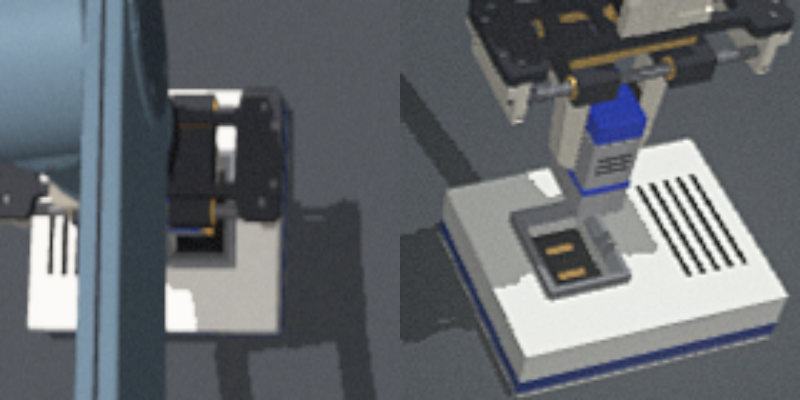

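The module hangs upright and still over the collar. I'll lower it gradually.

Call:
{"op": "jog_arm", "data": {"commands": "-0.07 0 0.5 0 0 0 1;0 0 1 0 0 0 1;0 0 1 0 0 0 1;0 0 1 0 0 0 1;0 0 0.5 0 0 0 1;0 0 0 0 0 0 1"}}

```text
time_s: 7.45
tool_pos: [531.6, 172.0, 111.3]
eef_rot: [[1.0, 0.002, -0.002], [0.002, -1.0, -0.0], [-0.002, 0.0, -1.0]]
contact_force: [-0.5, -0.9, -1.2]
opening: 33.7
```

Call:
{"op": "jog_arm", "data": {"commands": "0 0 0.5 0 0 0 1;0 0 0.5 0 0 0 1;0 0 0.5 0 0 0 1;0 0 0.5 0 0 0 1;0 0 0.4 0 0 0 1;0 0 0.3 0 0 0 1;0 0 0 0 0 0 1;0 0 0 0 0 0 1"}}

```text
time_s: 8.25
tool_pos: [532.4, 172.1, 85.7]
eef_rot: [[1.0, 0.002, 0.0], [0.002, -1.0, 0.0], [0.0, -0.0, -1.0]]
contact_force: [0.7, -0.1, -1.5]
opening: 33.7
```

```bash
python3 look.py 8 scene wrist; python3 - <<'E'
import cv2,numpy as np
a=cv2.imread("pics/wrist8.png")[100:420,120:440];b=cv2.imread("pics/scene8.png")[140:260,380:500]
cv2.imwrite("pics/c8.png",np.hstack([cv2.resize(a,(400,400)),cv2.resize(b,(400,400))]))
E
```

```text
8.35 [532.63338605 172.07985205  85.89807302] [[1.0, 0.0019, 0.0005], [0.0019, -1.0, 0.0], [0.0005, -0.0, -1.0]] 33.56133147917428 [-0.28793031 -0.66416909 -0.94253133]
```

View pics/c8.png

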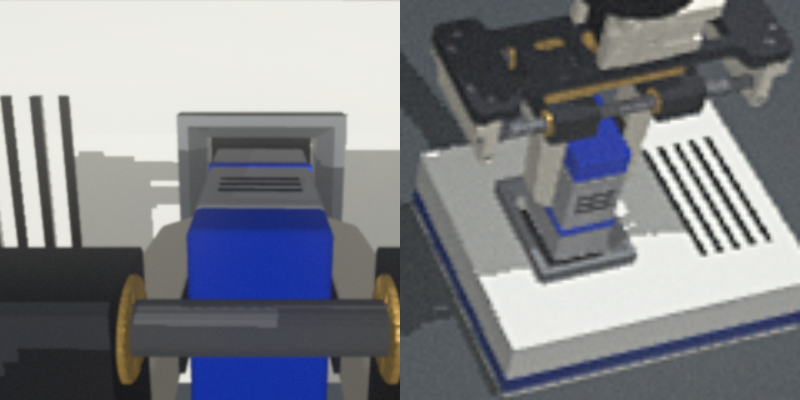

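The plug is inside the collar and centred, with no side force. I'll lower the last ~11 mm gently and watch the force.

Call:
{"op": "jog_arm", "data": {"commands": "0 0 0.3 0 0 0 1;0 0 0.3 0 0 0 1;0 0 0.2 0 0 0 1;0 0 0.1 0 0 0 1;0 0 0 0 0 0 1"}}

```text
time_s: 8.85
tool_pos: [532.2, 172.0, 76.4]
eef_rot: [[1.0, 0.002, -0.001], [0.002, -1.0, -0.0], [-0.001, 0.0, -1.0]]
contact_force: [0.6, -0.2, -1.8]
opening: 33.9
```

Call:
{"op": "jog_arm", "data": {"commands": "0 0 0.1 0 0 0 1;0 0 0.05 0 0 0 1;0 0 0 0 0 0 1"}}

```text
time_s: 9.15
tool_pos: [532.4, 172.1, 75.1]
eef_rot: [[1.0, 0.002, 0.0], [0.002, -1.0, 0.0], [0.0, -0.0, -1.0]]
contact_force: [-0.6, 0.1, -1.3]
opening: 34.3
```

Call:
{"op": "jog_arm", "data": {"commands": "0 0 0.05 0 0 0 1;0 0 0.05 0 0 0 1;0 0 0 0 0 0 1;0 0 0 0 0 0 1"}}

```text
time_s: 9.55
tool_pos: [532.5, 172.1, 74.6]
eef_rot: [[1.0, 0.002, 0.0], [0.002, -1.0, 0.0], [0.0, -0.0, -1.0]]
contact_force: [-0.9, -0.5, 3.9]
opening: 34.1
```

Call:
{"op": "jog_arm", "data": {"commands": "0 0 0.04 0 0 0 1;0 0 0 0 0 0 1;0 0 0 0 0 0 1"}}

```text
time_s: 9.85
tool_pos: [532.5, 172.1, 74.6]
eef_rot: [[1.0, 0.002, 0.001], [0.002, -1.0, -0.0], [0.001, 0.0, -1.0]]
contact_force: [-3.2, -0.7, 6.6]
opening: 34.1
```

```bash
python3 look.py 9 scene wrist; python3 - <<'E'
import cv2,numpy as np
a=cv2.imread("pics/wrist9.png")[100:420,120:440];b=cv2.imread("pics/scene9.png")[140:260,380:500]
cv2.imwrite("pics/c9.png",np.hstack([cv2.resize(a,(400,400)),cv2.resize(b,(400,400))]))
E
```

```text
9.95 [532.47939015 172.09469712  74.59328534] [[1.0, 0.0019, 0.0006], [0.0019, -1.0, 0.0], [0.0006, -0.0, -1.0]] 33.901568650483796 [-2.76904069 -0.85164136  7.09792163]
```

View pics/c9.png

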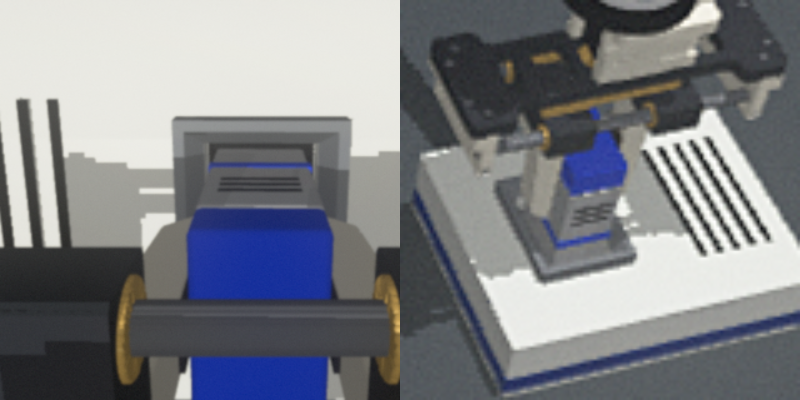

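The module has bottomed: TCP z is 74.6, exactly as predicted, the force is up by about 9 N and the height no longer drops. I'll release it and retreat upward.

Call:
{"op": "jog_arm", "data": {"commands": "0 0 0 0 0 0 -1;0 0 0 0 0 0 -1;0 0 0 0 0 0 -1;0 0 0 0 0 0 -1;0 0 0 0 0 0 -1;0 0 0 0 0 0 -1;0 0 0 0 0 0 -1;0 0 0 0 0 0 -1"}}

```text
time_s: 10.75
tool_pos: [532.4, 172.1, 73.7]
eef_rot: [[1.0, 0.002, 0.0], [0.002, -1.0, -0.0], [0.0, 0.0, -1.0]]
contact_force: [-0.0, 0.1, 0.0]
opening: 91.0
```

```bash
python3 look.py 10 wrist
```

```text
10.8 [532.39377849 172.07747051  73.740562  ] [[1.0, 0.0018, -0.0], [0.0018, -1.0, 0.0], [-0.0, -0.0, -1.0]] 92.04265843471809 [ 0.12520001  0.47179364 -0.61737059]
```

View pics/wrist10.png

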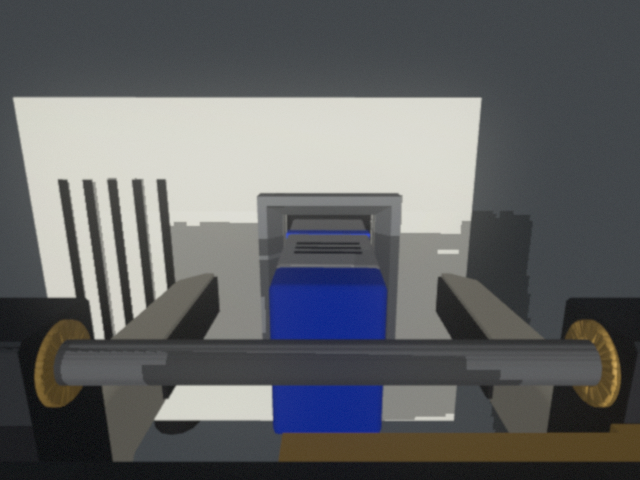

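The fingers are open and clear of the upright module. I'll rise, back off and check.

Call:
{"op": "jog_arm", "data": {"commands": "0 0 -1 0 0 0 -1;0 0 -2 0 0 0 -1;0 0 -3 0 0 0 -1;0 0 -3 0 0 0 -1;0 0 -3 0 0 0 -1;-2 0 -2 0 0 0 -1;-3 0 -1 0 0 0 -1;-3 0 0 0 0 0 -1"}}

```text
time_s: 11.6
tool_pos: [452.8, 172.0, 226.3]
eef_rot: [[1.0, 0.002, 0.004], [0.002, -1.0, 0.001], [0.004, -0.001, -1.0]]
contact_force: [-0.2, 1.0, -0.5]
opening: 92.9
```

Call:
{"op": "jog_arm", "data": {"commands": "-3 0 0 0 0 0 -1;-3 0 0 0 0 0 -1;-2 0 0 0 0 0 -1;0 0 0 0 0 0 -1;0 0 0 0 0 0 -1"}}

```text
time_s: 12.1
tool_pos: [373.0, 171.9, 224.7]
eef_rot: [[1.0, 0.002, 0.002], [0.002, -1.0, 0.0], [0.002, -0.0, -1.0]]
contact_force: [-0.0, -0.3, -0.2]
opening: 93.2
```

```bash
python3 look.py 11 scene top wrist; python3 - <<'E'
from h import *
for n in ["top11","scene11","wrist11"]:
    c=load(n+".npz");H,S,V=[a.astype(int) for a in cv2.split(cv2.cvtColor(c["img"],cv2.COLOR_RGB2HSV))]
    for nm,lo,hi,z in [("blue",105,130,128),("green",50,75,90),("amber",8,25,90)]:
        m=(H>=lo)&(H<=hi)&(S>180)&(V>60)
        num,lab,st,_=cv2.connectedComponentsWithStats(m.astype(np.uint8))
        if num>1:
            i=1+st[1:,4].argmax(); 
            if st[i,4]>60: print(n,nm,st[i],rect(c,lab==i,z)[0])
a=cv2.imread("pics/wrist11.png");b=cv2.imread("pics/scene11.png")
cv2.imwrite("pics/c11.png",np.hstack([cv2.resize(a,(400,300)),cv2.resize(b[140:260,370:530],(400,300))]))
E
```

```text
12.25 [373.48455984 171.74640777 224.01652531] [[1.0, 0.0014, 0.0008], [0.0014, -1.0, 0.0001], [0.0008, -0.0001, -1.0]] 92.88681436714357 [-0.42734437 -0.50223856  0.02760491]
top11 blue [213 220  19  27 459] ((530.208984375, 170.3209686279297), (34.028167724609375, 49.37934112548828), 89.15271759033203)
top11 green [423 169  18  26 414] ((643.0137329101562, -235.53701782226562), (33.4527702331543, 50.52500534057617), 84.83228302001953)
top11 amber [456 268  22  28 469] ((445.0211486816406, -299.71136474609375), (35.458587646484375, 50.15480041503906), 78.02518463134766)
scene11 blue [423 173  25  20 299] ((534.4374389648438, 170.74752807617188), (32.875282287597656, 48.8303337097168), 88.6689224243164)
scene11 amber [181 202  20  25 428] ((453.265380859375, -300.3695373535156), (35.169883728027344, 59.916446685791016), 78.12039184570312)
wrist11 blue [299   0  57   7 337] ((508.2365417480469, 173.22164916992188), (3.0429904460906982, 31.320528030395508), 0.09893038868904114)
```

View pics/c11.png

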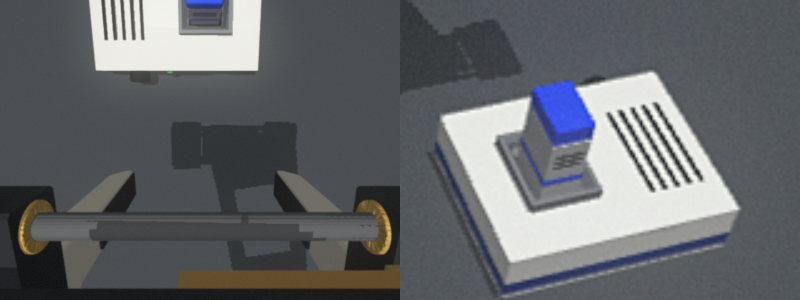

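The module stands upright in the collar, with its cap-top size right for z = 128. Green and amber haven't moved, and the gripper is clear.

```bash
python3 -c "
from rig import ctrl
print(ctrl.hand_in())"
```

```text
the job is handed in; nothing more can be done
None
```

The blue module is plugged upright into the illuminator socket, home on the bottom and released, and the job was handed in at about 12.3 s of the 42 s allowed.

- **Seating:** I lowered it in small steps. It bottomed out at TCP z = 74.6 mm, exactly the height predicted, with the vertical force changing by about 9 N at most.
- **After release:** The top and scene cameras both show the cap over the socket at the size expected for a fully home module. Its centre read (530,170) in one and (534,171) in the other, a spread within the cameras' known few-mm disagreement. The gripper is open and clear.
- **Other modules:** Amber measured the same before and after in both views. Green also matched in the top view. My last colour filter did not pick green out in the scene view, so that one check is missing.

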